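Shut the interlock box and hold its key plug turned in

TASK

Swing the open door of the white interlock box fully shut, so that it snaps onto its catch. Then take the key plug standing on the table, fit it upright into the bayonet socket on top of the box with its cross pin in the two slots, push it down against the spring, turn it a quarter turn clockwise (seen from above) as far as it goes, and keep holding it there: finish while still gripping the plug, pushed in and fully turned, because it springs back when let go. Do not disturb the other things on the table.

Things in the scene. Friction and masses are not known exactly. Their poses are not given: they have to be found in the camera images.
- box: white steel interlock box, 160 mm deep (x), 180 mm wide (y), 110 mm high, fixed to the table at a varying place and yaw. Origin: centre of its underside; x points from its open front (facing the robot) to its back, y to its left, z up. The bayonet socket is a round collar in the middle of its top
- socket (a point): centre of the socket's mouth, level with the top of its upright aluminium collar with a dark steel mouth plate (58 mm across, 32 mm high), 142 mm above the table; axes as the box's. The mouth: a 29 mm round hole with two slots 13 mm wide along the box's x axis (to front and back), reaching 24 mm from the centre, in a plate 6 mm thick. Under the plate the plug's pin is free to turn
- press (a joint): travel of the sprung disc in the socket, m: 0 free, 0.006 fully down (3 rising to 6 N). The plug's foot meets it 20 mm below the mouth; from 0.004 on the pin is under the plate and can turn; fully pressed the foot is 26 mm below the mouth. Once turned, the plate lets the plug rise only 2 mm
- rotor (a joint): clockwise turn of the sprung rotor under the mouth, rad: 0 at rest, 1.40 at its stop (0.05 rising to 0.19 N m). The plug's pin turns freely 0.05 to 0.3 rad before it meets the rotor; at the stop the plug has made a quarter turn, its bar and pin along the box's y axis (parallel to the front). Let go, it turns back and the plug pops up
- door (a joint): opening angle of the box's door, rad: 0 shut, 0.4 to 0.8 at the start. Shutting turns it anticlockwise seen from above. A sprung ball catch resists from about 0.09 rad (some 3 N near the free edge) and pulls it shut once past 0.04 rad, then holds it; elsewhere the door stays where it is left
- door_hinge (a point): point on the door's upright hinge line, 80 mm in front and 85 mm to the left (+y) of the box's centre, 55 mm above the table. The door: plain white panel without handle, 170 mm wide, 98 mm high (6 to 104 mm above the table), 6 mm thick, inner face in the hinge line, opens towards the robot. Turns with the door: -y runs to its free edge, -x out of its outer face
- door_push (a point): point to push at on the door's outer face, 145 mm from the hinge line, 25 mm from the free edge, 84 mm above the table; turns with the door as door_hinge does
- plug: loose key plug, 71 mm tall, 0.12 kg, upright on its foot. Origin: centre of its underside, z up. Shank 26 mm across; steel cross pin 8 mm thick, 40 mm long along x, its centre 14 mm up; black flange 40 mm across, 32 to 37 mm up; black grip bar from 37 to 71 mm, 40 mm long along x (as the pin), 14 mm thick along y: grip across it 56 mm up. A half turn makes no difference
- vblock: steel V-block, 50 x 45 x 42 mm, loose bystander; origin at its underside's centre
- ringgauge: steel setting ring, 60 mm across, 22 mm high, loose bystander; origin at its underside's centre
- pendant: flat black control pendant with a red stop button, 100 x 160 mm, 49 mm high with the button, loose bystander; origin at its underside's centre
Mind the look-alikes: they are no part of the job. Leave any orange or yellow look-alike of the plug alone.

How it is judged:
By the outcome, as a careful person would: the job done as asked, in the order asked, and still so for the second after the job is handed in, while the arm keeps its last pose, push and grip.
It also fails if it takes over 72 s, if anything falls off the work surface, if the arm or the gripper's body presses on something with over 40 N, if the wrist force passes 120 N, or if a joint passes its speed limit or range.

ROBOT

A 6-joint arm with a two-finger parallel gripper is mounted at the origin on the work surface. World frame = base frame: x ahead of the robot, y to its left, z up, the work surface at z = 0. Lengths are in m, angles in rad, forces in N, time in s.
With the tool pointing down it reaches from about 0.325 to 1 m from the base axis. Payload 5.1 kg.
Tool frame: the origin (TCP) lies between the finger pads; the fingertips stand ahead of it and the grasp point (between the pads) is the TCP (bot.tcp_to_tips is the z of the fingertips in the tool frame, in m); z points along the fingers, y is the line along which they close (so a half turn about z gives the same grasp; the last joint's range is limited). The gripper opens to 85 mm and grips with 20 to 120 N. Pads are 22 mm wide; open, the fingers measure 114 mm over their backs; the gripper's body (76 mm by 85 mm) begins 54 mm behind the grasp point. The pads swing forward as they close: fully open they stand 13 mm farther back than shut.
Start: joints at [1.096, 0.124, 1.65, -0, 1.367, -0.083], TCP at [0.248, 0.601, 0.25] pointing down, gripper open.
Joint ranges: [-2.61, 2.61], [-1.02, 2.33], [0.03, 2.71], [-1.35, 4.49], [0.32, 2.68], [-2.91, 2.91]. Speed limits (rad/s): [2.57, 2.57, 3.14, 3.14, 3.14, 3.14].

INTERFACE

Orientations are given as a unit quaternion [x, y, z, w].
In Python, from workcell import bot gives the robot as it stands.
- The arm moves only by the tool play_rows, never from a script. Its argument "motion" is a list of rows, each an object with "delta_pos": the shift along the tool's x, y, z in cm, a list of three; "delta_rot": the turn, a rotation vector about the tool's x, y, z in rad, a list of three. A call has 1 to 8 rows; each row shifts and turns the commanded pose from where the row before left it, along the tool's axes as they then stand; what a row does not reach is not made up. A row lasts 1/8 s, in which the tool goes at most 62.5 mm and 10.7 degrees, less where a joint would pass 70% of its speed; a pose out of reach is approached as far as the arm can. A call with a gripper value outside its range is refused whole. "grip" is the finger opening in cm, from 0 to 8.54, set as the call begins (left out, the last holds). The fingers move at their own pace and stop on an object; the grip force is fixed at half the most. Time passes only in rows, so rows that do not move let the fingers close. It gives the time, the measured TCP pose, the force, the opening and the grip force at its end, in the units of the state.
- bot.observe(): the state, without advancing time (a new reading comes with each control period).
- bot.capture(name): name is "scene" or "side" or "wrist"; returns (picture, depth): 420x560x3 uint8, blue, green, red; 420x560 float32, m along the optical axis (not along the pixel's ray), 0 where there is no reading.
- bot.get_calibration(name): a dict with "fovy" (degrees; the focal length in pixels is half the picture's height over the tangent of half this angle, whatever the lens; pixels are square), "cx", "cy" (the principal point, pixels), "position" and "rotation" of the camera in the world. Camera axes: x right, y down, z forward; pixel columns grow to the right and rows downward; lengths in m; the calibration is good to about 2 mm. The wrist camera is an equidistant fisheye: a pixel r from the principal point sees the ray r / f radians off the axis. A picture is of the moment at which its call begins: read the wrist's pose just before it. get_calibration takes no time and is no camera call; for the wrist camera it gives the pose at the moment of the call.
- bot.hand_in(): hands the job in; it is judged then, once.
Trained networks look in the newest picture that a camera, given by its name, has taken for a name from the list of things; names that differ only in an ending like _2 or _b are one class to them, and where a whole thing is asked for, a point or a joint stands for the part that bears it (a point fixed in the world has none). Each returns a list of dicts, best first, with "score" (0 to 1); they miss things now and then, are a little off and sometimes report something else, mostly with a low value. They report only what shows in the picture. A call takes as long as a camera call. They do not tell look-alikes from the thing itself.
- bot.look_for(thing, camera): "point" ([x, y, z] in m, in world coordinates, good to about 4 mm: the middle of the surface that is visible of it).
The state is a dict: "time_s": time; "q": joint angles; "joint_velocities": joint speeds; "joint_efforts": joint torques, N m; "tool_pos": TCP position; "eef_rot": TCP orientation; "contact_force": force on the tool from outside, world axes, zero at the start; "ft_torque": the same for the moment, N m; "grip_width": opening from 0.0 (shut) to 1.0 (fully open); "finger_force": force on a finger pad.
Only numpy, scipy, OpenCV 4.12 (cv2) and the standard library are available. Lean on these libraries where they do the work, as an engineer would, in place of code of your own. Each camera call takes 0.05 s, during which the arm holds its last target. There are 200 camera calls.

## Working session

There is one attempt and no reset: what is moved stays moved. The work goes in short steps, Python scripts to look and compute and a tool call to move; the robot and the scene stay as the last step left them, time stands still between calls to the robot, and variables do not carry over. Pictures are saved under pics/ and viewed, at most 10 in all, crops included, and the job is handed in when it is done.

Besides the shell and the picture viewer there is one more tool, called after ">>>" in YAML: its name, and indented under it one key for each argument. play_rows: Moves the arm, as the interface text tells. Its arguments: {"type":"object","properties":{"motion":{"type":"array","items":{"type":"object","properties":{"delta_pos":{"type":"array","items":{"type":"number"}},"delta_rot":{"type":"array","items":{"type":"number"}}}}},"grip":{"type":"number"}},"required":["motion"]}

```bash
mkdir -p pics; cat > h.py <<'E'
import numpy as np,cv2
from workcell import bot
from scipy.spatial.transform import Rotation as R
def cal(n):
    c=bot.get_calibration(n); f=210/np.tan(np.radians(c['fovy'])/2)
    r=np.array(c['rotation']); r=r if r.shape==(3,3) else R.from_quat(r).as_matrix()
    return f,c['cx'],c['cy'],np.array(c['position']),r
def cloud(n,d):
    f,cx,cy,p,r=cal(n); v,u=np.mgrid[:420,:560]
    return np.dstack([(u-cx)/f*d,(v-cy)/f*d,d])@r.T+p
E
python3 - <<'E'
from h import *
ims=[]
for n in('scene','side'):
    im,d=bot.capture(n); ims.append(im); np.savez(n+'.npz',im=im,d=d)
    print(n,cal(n))
    for t in('plug','socket','box','door','vblock','ringgauge','pendant'):
        print(t,[(np.round(o['point'],3).tolist(),round(o['score'],2)) for o in bot.look_for(t,n)][:4])
cv2.imwrite('pics/a.png',ims[0]);cv2.imwrite('pics/b.png',ims[1])
s=bot.observe();print(s)
print(bot.tcp_to_tips)
E
```

```text
scene (np.float64(394.93276167286365), 286.65628523199257, 210.22234836198402, array([1.25853784, 0.17620378, 0.83794273]), array([[-0.28422849,  0.67881151, -0.67707392],
       [ 0.95862312,  0.18942674, -0.212507  ],
       [-0.01599629, -0.70945926, -0.70456489]]))
plug [([0.702, 0.246, 0.047], 0.75), ([0.612, 0.235, 0.05], 0.71), ([0.623, 0.319, 0.049], 0.63)]
socket [([0.696, -0.016, 0.114], 0.8)]
box [([0.697, -0.013, 0.115], 0.76)]
door [([0.529, -0.059, 0.083], 0.93)]
vblock [([0.494, 0.344, 0.026], 0.75)]
ringgauge [([0.694, -0.014, 0.114], 0.7), ([0.491, 0.207, 0.02], 0.6)]
pendant [([0.49, -0.401, 0.019], 0.84), ([0.619, 0.234, 0.05], 0.2)]
side (np.float64(435.47539088205195), 271.79710828955143, 207.0393220854505, array([ 0.28198976, -0.73123097,  0.94636043]), array([[ 0.92555656, -0.2837044 ,  0.25071273],
       [-0.37859542, -0.69920877,  0.60644259],
       [ 0.00325011, -0.6562156 , -0.75456644]]))
plug [([0.688, 0.234, 0.04], 0.7), ([0.6, 0.305, 0.044], 0.62), ([0.599, 0.221, 0.047], 0.6)]
socket [([0.635, -0.048, 0.114], 0.68), ([0.474, 0.197, 0.021], 0.49)]
box
[... 231 characters left out ...]
e+00,  1.23766831e-01,  1.65030340e+00, -5.99077118e-06,
        1.36747589e+00, -8.25994633e-02]), 'joint_velocities': array([ 3.90830538e-05,  4.08935015e-04,  2.93768564e-03,  8.59862377e-04,
       -2.04641176e-03,  6.78250984e-04]), 'joint_efforts': array([-1.61660555e-03, -4.23547053e+01, -3.65735328e+01, -2.01829298e-04,
        3.80363317e-04,  5.42254583e-06]), 'tool_pos': array([0.24823145, 0.60072529, 0.25034168]), 'eef_rot': array([1.94651194e-01, 9.80872526e-01, 2.15626296e-05, 9.21673798e-06]), 'contact_force': array([-0.6095656 , -0.0616075 ,  0.40436418]), 'ft_torque': array([ 0.01396509, -0.00394774, -0.02809202]), 'finger_force': 0.0, 'grip_width': 1.0036947914700185}
0.019
```

View pics/a.png

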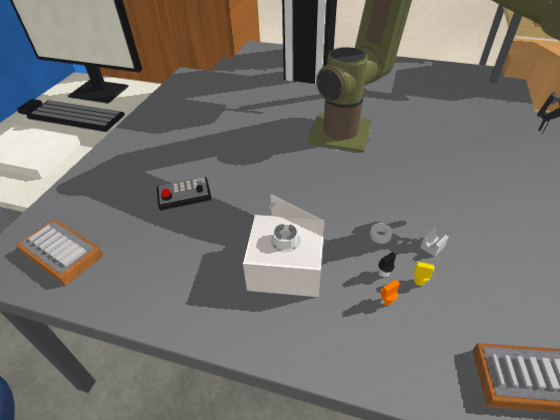

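View pics/b.png

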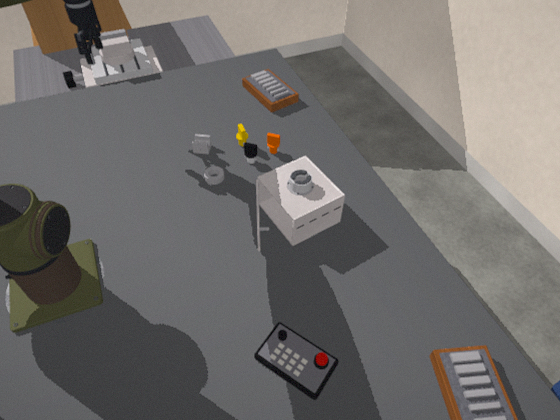

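Black plug at (388,265) in the scene view; the orange (390,292) and yellow (424,272) plugs are look-alikes. The box is at (285,255), and its door is open towards the robot with its free edge at about (272,200). Next I fit the geometry from depth.

```bash
python3 - <<'E'
from h import *
P=[];C=[]
for n in('scene','side'):
    z=np.load(n+'.npz'); p=cloud(n,z['d'].astype(float)); m=z['d']>0
    p=p[m];c=z['im'][m].astype(int)
    table=p[(abs(p[:,2])<.02)&(abs(p[:,0]-.5)<.3)&(abs(p[:,1])<.4)]; print(n,'table z',np.median(table[:,2]))
    k=(abs(p[:,0]-.67)<.22)&(abs(p[:,1]+.03)<.2)
    q=p[k]
    top=q[(abs(q[:,2]-.11)<.004)]
    # box top rect
    r=cv2.minAreaRect((top[:,:2]*1000).astype(np.float32));print('top',len(top),r)
    lo,hi=np.percentile(top,[1,99],axis=0);print(lo,hi)
    s=q[(abs(q[:,2]-.142)<.004)];print('mouth',len(s),cv2.minEnclosingCircle((s[:,:2]*1000).astype(np.float32)),np.median(s,0))
    b=p[(abs(p[:,0]-.605)<.035)&(abs(p[:,1]-.228)<.035)&(p[:,2]>.062)&(p[:,2]<.08)]
    print('bar',len(b),b.mean(0),cv2.minAreaRect((b[:,:2]*1000).astype(np.float32)))
    dr=q[(q[:,2]>.02)&(q[:,2]<.1)]
    # door: histogram
    dd=dr[(dr[:,0]<.63)];print('front',len(dd),dd.min(0),dd.max(0))
    np.save(n+'_q.npy',q)
    pl=np.full((440,400,3),0,np.uint8)
    for x in q:
        if x[2]>.015:
            i=int((.89-x[0])*1000);j=int((.17-x[1])*1000)
            col=(0,255,0) if x[2]>.125 else (255,255,255) if x[2]>.104 else (0,0,255) if x[2]>.06 else (255,0,0)
            if 0<=i<440 and 0<=j<400: cv2.circle(pl,(j,i),1,col,-1)
    P.append(pl)
cv2.imwrite('pics/c.png',np.hstack(P))
E
```

```text
scene table z -0.0002963290393997453
top 3218 ((622.8006591796875, -24.182937622070312), (239.15625, 179.984375), 9.818316459655762)
[ 0.57479229 -0.10984565  0.10658987] [0.74744186 0.07638823 0.11312549]
mouth 257 ((660.268310546875, -18.57133674621582), 30.632476806640625) [ 0.66250173 -0.017119    0.14145667]
bar 96 [0.61170487 0.23015076 0.06945543] ((609.8224487304688, 229.9943389892578), (14.664331436157227, 39.63033676147461), 53.20365524291992)
front 469 [ 0.5056313  -0.10753232  0.02347431] [0.57033838 0.0603838  0.09983244]
side table z -0.00043324331253508097
top 2531 ((622.499755859375, -22.956466674804688), (233.08522033691406, 183.78143310546875), 9.409455299377441)
[ 0.56924969 -0.11269579  0.10636104] [0.74303705 0.07494977 0.11332108]
mouth 207 ((658.1658325195312, -17.315567016601562), 30.94969367980957) [ 0.65610569 -0.02150603  0.14103636]
bar 64 [0.60534303 0.22885204 0.06799966] ((604.7815551757812, 230.66343688964844), (17.08570671081543, 41.84313201904297), 49.49556350708008)
front 484 [ 0.50053636 -0.12037975  0.0204671 ] [0.62975932 0.06118703 0.09973433]
```

View pics/c.png

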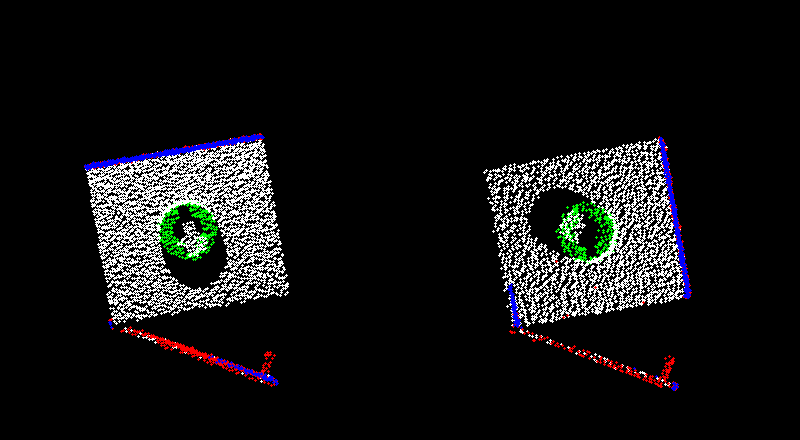

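>>> play_rows:
  grip: 0
  motion:
    - {"delta_rot": [0, 0, -0.186]}
    - {"delta_rot": [0, 0, -0.186]}
    - {"delta_rot": [0, 0, -0.186]}
    - {"delta_pos": [-0.84, -5.77, 0]}
    - {"delta_pos": [-0.84, -5.77, 0]}
    - {"delta_pos": [-0.84, -5.77, 0]}
    - {"delta_pos": [-0.84, -5.77, 0]}
    - {"delta_pos": [-0.84, -5.77, 0]}

```text
invalid input at $.motion[0]: expected keys delta_pos, delta_rot
```

>>> play_rows:
  motion:
    - {"delta_pos": [-0.84, -5.77, 0]}
    - {"delta_pos": [-0.84, -5.77, 0]}
    - {"delta_pos": [-0.84, -5.77, 0]}
    - {"delta_pos": [-0.84, -5.77, 0]}
    - {"delta_pos": [-0.84, -5.77, 0]}
    - {"delta_pos": [-0.84, -5.77, 0]}
    - {"delta_pos": [-0.84, -5.77, 0]}
    - {"delta_pos": [0, 0, 0]}

```text
invalid input at $.motion[0]: expected keys delta_pos, delta_rot
```

>>> play_rows:
  grip: 0
  motion:
    - {"delta_pos": [0, 0, 0], "delta_rot": [0, 0, -0.186]}
    - {"delta_pos": [0, 0, 0], "delta_rot": [0, 0, -0.186]}
    - {"delta_pos": [0, 0, 0], "delta_rot": [0, 0, -0.186]}
    - {"delta_pos": [-0.84, -5.77, 0], "delta_rot": [0, 0, 0]}
    - {"delta_pos": [-0.84, -5.77, 0], "delta_rot": [0, 0, 0]}
    - {"delta_pos": [-0.84, -5.77, 0], "delta_rot": [0, 0, 0]}
    - {"delta_pos": [-0.84, -5.77, 0], "delta_rot": [0, 0, 0]}
    - {"delta_pos": [-0.84, -5.77, 0], "delta_rot": [0, 0, 0]}

```text
time_s: 1.8
tool_pos: [0.3376, 0.3214, 0.2506]
eef_rot: [-0.083, 0.997, 0.0, 0.0]
contact_force: [0.9, -0.8, 0.6]
grip_width: -0.001
finger_force: 0.0
```

>>> play_rows:
  motion:
    - {"delta_pos": [-0.84, -5.77, 0], "delta_rot": [0, 0, 0]}
    - {"delta_pos": [-0.84, -5.77, 0], "delta_rot": [0, 0, 0]}
    - {"delta_pos": [-0.84, -5.77, 0], "delta_rot": [0, 0, 0]}
    - {"delta_pos": [-0.84, -5.77, 0], "delta_rot": [0, 0, 0]}
    - {"delta_pos": [-0.84, -5.77, 0], "delta_rot": [0, 0, 0]}
    - {"delta_pos": [-0.84, -5.77, 0], "delta_rot": [0, 0, 0]}
    - {"delta_pos": [-0.84, -5.77, 0], "delta_rot": [0, 0, 0]}
    - {"delta_pos": [0, 0, 0], "delta_rot": [0, 0, 0]}

```text
time_s: 2.8
tool_pos: [0.4627, -0.0687, 0.2505]
eef_rot: [-0.08, 0.997, -0.0, -0.0]
contact_force: [0.4, 0.2, -0.9]
grip_width: -0.001
finger_force: 0.0
```

>>> play_rows:
  motion:
    - {"delta_pos": [0, 0, 5.7], "delta_rot": [0, 0, 0]}
    - {"delta_pos": [0, 0, 5.7], "delta_rot": [0, 0, 0]}
    - {"delta_pos": [0, 0, 5.6], "delta_rot": [0, 0, 0]}
    - {"delta_pos": [-1.5, -0.7, 0], "delta_rot": [0, 0, 0]}
    - {"delta_pos": [-1.5, -0.7, 0], "delta_rot": [0, 0, 0]}
    - {"delta_pos": [-1.5, -0.7, 0], "delta_rot": [0, 0, 0]}
    - {"delta_pos": [-1.5, -0.7, 0], "delta_rot": [0, 0, 0]}
    - {"delta_pos": [-1.2, -0.5, 0], "delta_rot": [0, 0, 0]}

```text
time_s: 3.8
tool_pos: [0.5398, -0.0861, 0.0806]
eef_rot: [-0.083, 0.997, -0.0, 0.0]
contact_force: [-0.4, 0.2, -1.2]
grip_width: -0.001
finger_force: 0.0
```

>>> play_rows:
  motion:
    - {"delta_pos": [-1, -0.3, 0], "delta_rot": [0, 0, 0]}
    - {"delta_pos": [-0.8, -0.3, 0], "delta_rot": [0, 0, 0]}
    - {"delta_pos": [0, 0, 0], "delta_rot": [0, 0, 0]}

```text
time_s: 4.18
tool_pos: [0.5576, -0.0892, 0.0802]
eef_rot: [-0.083, 0.997, -0.0, -0.0]
contact_force: [-1.5, -0.7, 0.4]
grip_width: -0.001
finger_force: 0.0
```

>>> play_rows:
  motion:
    - {"delta_pos": [-0.5, 0, 0], "delta_rot": [0, 0, 0]}
    - {"delta_pos": [-0.5, 0, 0], "delta_rot": [0, 0, 0]}
    - {"delta_pos": [-0.3, 0, 0], "delta_rot": [0, 0, 0]}
    - {"delta_pos": [0, 0, 0], "delta_rot": [0, 0, 0]}

```text
time_s: 4.68
tool_pos: [0.5695, -0.087, 0.0801]
eef_rot: [-0.083, 0.997, -0.0, -0.001]
contact_force: [-5.4, -1.5, 1.8]
grip_width: -0.0
finger_force: 0.0
```

>>> play_rows:
  motion:
    - {"delta_pos": [-0.3, 0, 0], "delta_rot": [0, 0, 0]}
    - {"delta_pos": [-0.2, 0, 0], "delta_rot": [0, 0, 0]}
    - {"delta_pos": [0, 0, 0], "delta_rot": [0, 0, 0]}

```text
time_s: 5.05
tool_pos: [0.5692, -0.0864, 0.078]
eef_rot: [-0.083, 0.996, 0.001, -0.008]
contact_force: [-20.9, -5.1, 6.0]
grip_width: -0.004
finger_force: 0.0
```

>>> play_rows:
  motion:
    - {"delta_pos": [3, 0, 0], "delta_rot": [0, 0, 0]}
    - {"delta_pos": [1, 0, -5], "delta_rot": [0, 0, 0]}
    - {"delta_pos": [0, 0, -6], "delta_rot": [0, 0, 0]}
    - {"delta_pos": [0, 0, -6], "delta_rot": [0, 0, 0]}
    - {"delta_pos": [-2, 5.1, 0], "delta_rot": [0, 0, 0]}
    - {"delta_pos": [-2, 5.1, 0], "delta_rot": [0, 0, 0]}
    - {"delta_pos": [-2, 5.1, 0], "delta_rot": [0, 0, 0]}
    - {"delta_pos": [-2, 5.1, 0], "delta_rot": [0, 0, 0]}
  grip: 8

```text
time_s: 6.05
tool_pos: [0.5815, 0.1238, 0.251]
eef_rot: [-0.083, 0.997, 0.0, 0.001]
contact_force: [0.4, -0.7, -0.4]
grip_width: 0.935
finger_force: 0.0
```

>>> play_rows:
  motion:
    - {"delta_pos": [-2, 5.1, 0], "delta_rot": [0, 0, 0]}
    - {"delta_pos": [-2, 5.1, 0], "delta_rot": [0, 0, 0]}
    - {"delta_pos": [0, 0, 0], "delta_rot": [0, 0, 0.186]}
    - {"delta_pos": [0, 0, 0], "delta_rot": [0, 0, 0.186]}
    - {"delta_pos": [0, 0, 0], "delta_rot": [0, 0, 0.186]}
    - {"delta_pos": [0, 0, 0], "delta_rot": [0, 0, 0.186]}
    - {"delta_pos": [0, 0, 0], "delta_rot": [0, 0, 0.09]}
    - {"delta_pos": [0, 0, 0], "delta_rot": [0, 0, 0]}

```text
time_s: 7.05
tool_pos: [0.6037, 0.2293, 0.2506]
eef_rot: [0.327, 0.945, 0.0, 0.0]
contact_force: [0.2, 0.8, -0.3]
grip_width: 0.936
finger_force: 0.0
```

```bash
python3 - <<'E'
from h import *
s=bot.observe();print(s['tool_pos'],s['eef_rot'],s['q'],s['contact_force'])
c=cal('wrist');print(c)
ims=[]
for n in('side','wrist'):
    im,d=bot.capture(n); ims.append(im); np.savez(n+'2.npz',im=im,d=d)
print('plug',[(np.round(o['point'],3).tolist(),round(o['score'],2)) for o in bot.look_for('plug','wrist')])
ims[0]=cv2.resize(ims[0][140:290,190:390],(560,420))
p=cloud('side',np.load('side2.npz')['d'].astype(float)).reshape(-1,3)
cb=np.array([.659,-.018]);a=np.radians(9.6);M=np.array([[np.cos(a),np.sin(a)],[-np.sin(a),np.cos(a)]])
b=(p[:,:2]-cb)@M.T
k=(abs(p[:,2]-.06)<.045)&(b[:,0]<-.06)&(b[:,0]>-.2)&(abs(b[:,1])<.1);print(k.sum(),b[k].min(0) if k.any() else 0)
cv2.imwrite('pics/d.png',ims[0]);cv2.imwrite('pics/e.png',ims[1])
E
```

```text
[0.60370641 0.22926213 0.25057258] [3.27113403e-01 9.44984928e-01 3.92033224e-04 3.91340941e-04] [ 2.79762170e-01  1.13920970e-01  1.66065169e+00  1.95081726e-04
  1.36592873e+00 -6.24579023e-01] [ 0.15836462  0.81998847 -0.26825395]
(np.float64(325.19226210127806), 276.1656030174827, 209.05255931607468, array([0.55134011, 0.27137918, 0.37329205]), array([[ 0.61814592,  0.75753049,  0.20986466],
       [ 0.78606235, -0.59613746, -0.16348121],
       [ 0.00126618,  0.26602195, -0.96396614]]))
plug [([0.603, 0.322, 0.066], 0.88), ([0.608, 0.23, 0.049], 0.59), ([0.678, 0.244, 0.06], 0.59)]
1042 [-0.09095008 -0.09145794]
```

View pics/d.png

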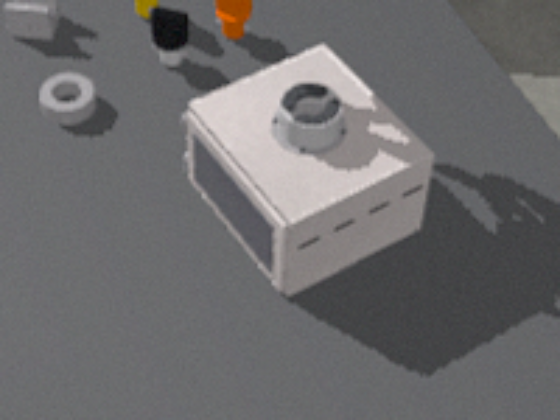

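View pics/e.png

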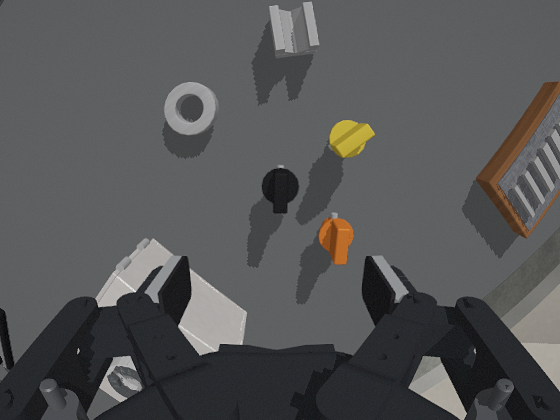

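Image d: the door is flush with the box front. Image e: the black plug is at (281,190) with its bar vertical, aligned with the gripper; the yellow one is at (350,138) and the orange at (338,238). Next I check the door plane and refine the bar position.

```bash
python3 - <<'E'
from h import *
p=cloud('side',np.load('side2.npz')['d'].astype(float)).reshape(-1,3)
cb=np.array([.659,-.018]);a=np.radians(9.6);M=np.array([[np.cos(a),np.sin(a)],[-np.sin(a),np.cos(a)]])
b=(p[:,:2]-cb)@M.T
for y in np.arange(-.08,.09,.02):
    k=(abs(p[:,2]-.055)<.03)&(abs(b[:,0]+.08)<.06)&(abs(b[:,1]-y)<.01);print(round(y,2),k.sum(),np.median(b[k,0]).round(4) if k.any() else 0)
z=np.load('wrist2.npz');im=z['im'].astype(int);d=z['d'].astype(float)
f,cx,cy,P,r=cal('wrist');v,u=np.mgrid[:420,:560];x=u-cx;y=v-cy;rr=np.hypot(x,y)+1e-9;t=np.tan(rr/f)
p=np.dstack([x/rr*t*d,y/rr*t*d,d])@r.T+P
k=(abs(p[...,0]-.605)<.04)&(abs(p[...,1]-.23)<.04)&(p[...,2]>.064)&(p[...,2]<.08)
q=p[k];print('bar',k.sum(),q.mean(0),cv2.minAreaRect((q[:,:2]*1000).astype(np.float32)),np.median(q,0))
c=q[:,:2]-q[:,:2].mean(0);w,V=np.linalg.eigh(c.T@c);print(np.degrees(np.arctan2(V[1,1],V[0,1])))
E
```

```text
-0.08 330 -0.062
-0.06 67 -0.0884
-0.04 61 -0.0885
-0.02 64 -0.0888
0.0 56 -0.089
0.02 60 -0.0888
0.04 54 -0.0892
0.06 54 -0.0892
0.08 46 -0.0881
bar 591 [0.60721812 0.23298627 0.0698502 ] ((607.634765625, 232.66551208496094), (13.873377799987793, 39.72227096557617), 49.902793884277344) [0.60692766 0.23307686 0.06992466]
140.17811523840388
```

>>> play_rows:
  grip: 5
  motion:
    - {"delta_pos": [-0.1, 0.4, 0], "delta_rot": [0, 0, 0.025]}
    - {"delta_pos": [0, 0, 5], "delta_rot": [0, 0, 0]}
    - {"delta_pos": [0, 0, 5], "delta_rot": [0, 0, 0]}
    - {"delta_pos": [0, 0, 4], "delta_rot": [0, 0, 0]}
    - {"delta_pos": [0, 0, 3], "delta_rot": [0, 0, 0]}
    - {"delta_pos": [0, 0, 2], "delta_rot": [0, 0, 0]}
    - {"delta_pos": [0, 0, 0], "delta_rot": [0, 0, 0]}

```text
time_s: 8.07
tool_pos: [0.6058, 0.2313, 0.0586]
eef_rot: [0.34, 0.941, -0.001, -0.001]
contact_force: [-0.5, 0.6, 0.1]
grip_width: 0.585
finger_force: 0.0
```

>>> play_rows:
  grip: 0
  motion:
    - {"delta_pos": [0, 0, 0], "delta_rot": [0, 0, 0]}
    - {"delta_pos": [0, 0, 0], "delta_rot": [0, 0, 0]}
    - {"delta_pos": [0, 0, 0], "delta_rot": [0, 0, 0]}
    - {"delta_pos": [0, 0, 0], "delta_rot": [0, 0, 0]}
    - {"delta_pos": [0, 0, 0], "delta_rot": [0, 0, 0]}

```text
time_s: 8.7
tool_pos: [0.608, 0.2319, 0.0624]
eef_rot: [0.34, 0.941, 0.001, 0.001]
contact_force: [-0.1, -0.2, 6.0]
grip_width: 0.149
finger_force: 59.4
```

>>> play_rows:
  motion:
    - {"delta_pos": [0, 0, -5.8], "delta_rot": [0, 0, 0]}
    - {"delta_pos": [0, 0, -5.8], "delta_rot": [0, 0, 0]}
    - {"delta_pos": [0, 0, -5.8], "delta_rot": [0, 0, 0]}
    - {"delta_pos": [0, 0, 0], "delta_rot": [0, 0, -0.186]}
    - {"delta_pos": [0, 0, 0], "delta_rot": [0, 0, -0.186]}
    - {"delta_pos": [0, 0, 0], "delta_rot": [0, 0, -0.186]}
    - {"delta_pos": [0, 0, 0], "delta_rot": [0, 0, -0.186]}
    - {"delta_pos": [0, 0, 0], "delta_rot": [0, 0, -0.116]}

```text
time_s: 9.7
tool_pos: [0.606, 0.2313, 0.2333]
eef_rot: [-0.086, 0.996, -0.0, -0.001]
contact_force: [0.3, -0.4, -0.8]
grip_width: 0.151
finger_force: 59.0
```

>>> play_rows:
  motion:
    - {"delta_pos": [-0.2, -5, 0], "delta_rot": [0, 0, 0]}
    - {"delta_pos": [-0.2, -5, 0], "delta_rot": [0, 0, 0]}
    - {"delta_pos": [-0.2, -5, 0], "delta_rot": [0, 0, 0]}
    - {"delta_pos": [-0.2, -4.5, 0], "delta_rot": [0, 0, 0]}
    - {"delta_pos": [0, 0, 0], "delta_rot": [0, 0, 0]}
    - {"delta_pos": [0, 0, 0], "delta_rot": [0, 0, 0]}

```text
time_s: 10.45
tool_pos: [0.6465, 0.0408, 0.2336]
eef_rot: [-0.083, 0.997, 0.0, -0.001]
contact_force: [-0.2, 1.0, -1.8]
grip_width: 0.157
finger_force: 59.3
```

```bash
cat >> h.py <<'E'
def wcloud(d):
    f,cx,cy,P,r=cal('wrist');v,u=np.mgrid[:420,:560];x=u-cx;y=v-cy;rr=np.hypot(x,y)+1e-9;t=np.tan(rr/f)
    return np.dstack([x/rr*t*d,y/rr*t*d,d])@r.T+P
E
python3 - <<'E'
from h import *
s=bot.observe();print(s['tool_pos'],s['eef_rot'],s['contact_force'],s['grip_width'])
im,d=bot.capture('wrist');np.savez('wrist3.npz',im=im,d=d)
p=wcloud(d.astype(float));q=p[(abs(p[...,0]-.659)<.06)&(abs(p[...,1]+.018)<.06)&(abs(p[...,2]-.142)<.006)]
print('plate',len(q),q.mean(0),np.median(q[:,2]),cv2.minEnclosingCircle((q[:,:2]*1000).astype(np.float32)))
cv2.imwrite('pics/f.png',im)
E
```

```text
[0.6465294  0.04082382 0.23358387] [-8.33526402e-02  9.96519817e-01  3.44670973e-04 -6.87533905e-04] [-0.18078449  0.97444571 -1.84786927] 0.15698077284210354
plate 3369 [ 0.65704759 -0.01453831  0.14079616] 0.14096951202742786 ((658.6571044921875, -15.596266746520996), 29.81369400024414)
```

View pics/f.png

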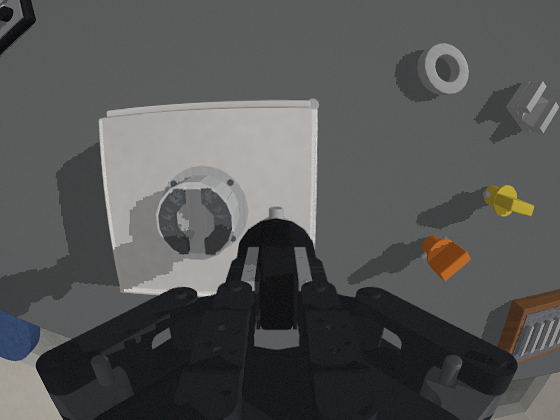

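The socket plate is at (196,222) with its slots vertical; the plug is in hand with its pin tip at (276,212). Next I fit both precisely.

```bash
python3 - <<'E'
from h import *
z=np.load('wrist3.npz');d=z['d'].astype(float);im=z['im']
p=wcloud(d);f,cx,cy,P,r=cal('wrist')
def ray(u,v,h):
    x=u-cx;y=v-cy;rr=np.hypot(x,y)+1e-9;t=np.tan(rr/f);D=np.dstack([x/rr*t,y/rr*t,np.ones_like(rr)])@r.T
    return P+D*((h-P[2])/D[...,2])[...,None]
v,u=np.mgrid[:420,:560].astype(float);g=ray(u,v,.142)
c=np.array([.6587,-.0156])
for it in range(4):
    m=(np.hypot(g[...,0]-c[0],g[...,1]-c[1])<.0265)&(p[...,2]<.136)&(u<242)
    q=g[m][:,:2];c=(q.max(0)+q.min(0))/2 if it<0 else q.mean(0)
w,V=np.linalg.eigh(np.cov((q-c).T));print('hole',m.sum(),c,np.degrees(np.arctan2(V[1,1],V[0,1])),cv2.minAreaRect((q*1000).astype(np.float32)))
k=(abs(p[...,2]-.141)<.005)&(np.hypot(g[...,0]-c[0],g[...,1]-c[1])<.032)&(u<242)
q=(g[k][:,:2]*1000).astype(np.float32);h=cv2.convexHull(q);print('outer',cv2.fitEllipse(h))
top=p[(abs(p[...,2]-.11)<.003)&(u<320)&(u>90)][:,:2];print('top',cv2.minAreaRect((top*1000).astype(np.float32)))
# pin tip
crop=im[195:235,255:300].copy();
for uu,vv in((269,212),(284,212),(276.5,207)): print(ray(np.array([[uu]]),np.array([[float(vv)]]),.1856).ravel())
cv2.imwrite('pics/g.png',cv2.resize(im[150:290,130:330],(800,560),interpolation=cv2.INTER_CUBIC))
E
```

```text
hole 1498 [ 0.65665316 -0.01460561] -168.50546369968362 ((657.19189453125, -14.442026138305664), (45.95402145385742, 27.331417083740234), 8.996072769165039)
outer ((657.5714721679688, -14.903518676757812), (58.134849548339844, 59.03245162963867), 57.641239166259766)
top ((659.0368041992188, -15.32452392578125), (161.17141723632812, 180.37405395507812), 9.889359474182129)
[0.62956839 0.03509906 0.1856    ]
[0.62819951 0.04318415 0.1856    ]
[0.62609447 0.03866751 0.1856    ]
```

View pics/g.png

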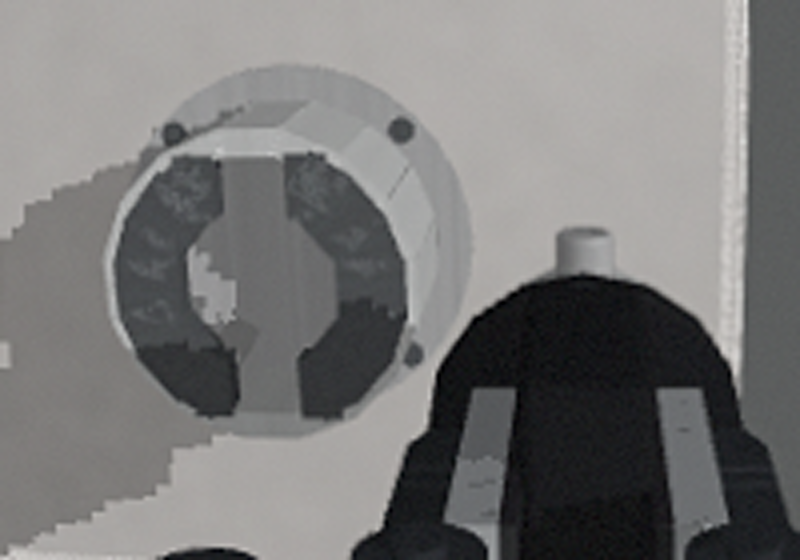

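>>> play_rows:
  motion:
    - {"delta_pos": [-0.2, -3, 0], "delta_rot": [0, 0, 0]}
    - {"delta_pos": [0, -2.8, 0], "delta_rot": [0, 0, 0]}
    - {"delta_pos": [0, 0, 1], "delta_rot": [0, 0, 0]}
    - {"delta_pos": [0, 0, 1], "delta_rot": [0, 0, 0]}
    - {"delta_pos": [0, 0, 0], "delta_rot": [0, 0, 0]}
    - {"delta_pos": [0, 0, 0], "delta_rot": [0, 0, 0]}

```text
time_s: 11.25
tool_pos: [0.6585, -0.0154, 0.2142]
eef_rot: [-0.084, 0.996, 0.0, -0.0]
contact_force: [0.5, 1.1, -1.7]
grip_width: 0.15
finger_force: 59.2
```

```bash
python3 - <<'E'
from h import *
for i in range(3):
    s=bot.observe();print(s['tool_pos'],s['contact_force']);im,d=bot.capture('side')
cv2.imwrite('pics/h.png',cv2.resize(im[140:290,230:380],(600,600),interpolation=cv2.INTER_CUBIC))
E
```

```text
[ 0.65852887 -0.01542588  0.21417254] [ 0.48245142  1.14528018 -1.68780278]
[ 0.65874265 -0.01563838  0.2145853 ] [-0.01434233  1.28738966 -1.69392832]
[ 0.65884172 -0.01581137  0.21482208] [ 0.91612699 -0.31484675 -1.03770098]
```

View pics/h.png

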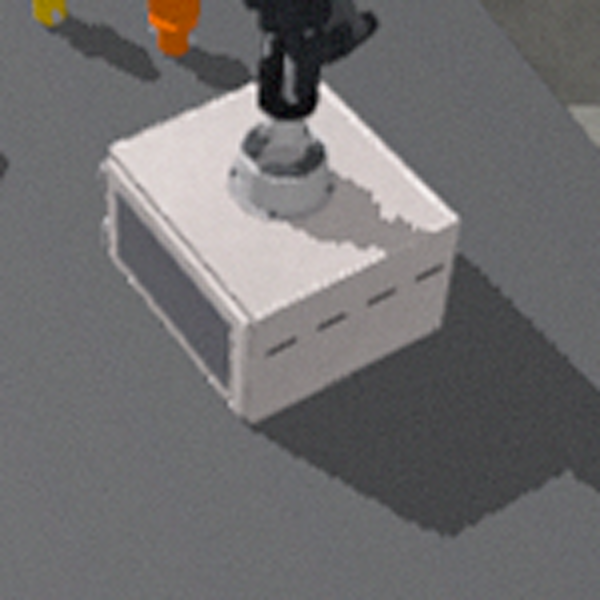

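The plug hangs just above the mouth, roughly centred. I lower it in steps.

>>> play_rows:
  motion:
    - {"delta_pos": [0.05, -0.05, 0.8], "delta_rot": [0, 0, 0]}
    - {"delta_pos": [0, 0, 0.4], "delta_rot": [0, 0, 0]}
    - {"delta_pos": [0, 0, 0.3], "delta_rot": [0, 0, 0]}
    - {"delta_pos": [0, 0, 0], "delta_rot": [0, 0, 0]}

```text
time_s: 11.9
tool_pos: [0.658, -0.0169, 0.1988]
eef_rot: [-0.083, 0.997, 0.0, -0.0]
contact_force: [0.7, -0.5, -2.2]
grip_width: 0.152
finger_force: 59.2
```

>>> play_rows:
  motion:
    - {"delta_pos": [0, 0, 0.4], "delta_rot": [0, 0, 0]}
    - {"delta_pos": [0, 0, 0.4], "delta_rot": [0, 0, 0]}
    - {"delta_pos": [0, 0, 0.4], "delta_rot": [0, 0, 0]}
    - {"delta_pos": [0, 0, 0], "delta_rot": [0, 0, 0]}
    - {"delta_pos": [0, 0, 0], "delta_rot": [0, 0, 0]}

```text
time_s: 12.52
tool_pos: [0.6583, -0.0169, 0.1874]
eef_rot: [-0.083, 0.997, -0.0, 0.0]
contact_force: [-0.0, -0.5, -1.7]
grip_width: 0.153
finger_force: 59.2
```

>>> play_rows:
  motion:
    - {"delta_pos": [0, 0, 0.4], "delta_rot": [0, 0, 0]}
    - {"delta_pos": [0, 0, 0.3], "delta_rot": [0, 0, 0]}
    - {"delta_pos": [0, 0, 0], "delta_rot": [0, 0, 0]}
    - {"delta_pos": [0, 0, 0], "delta_rot": [0, 0, 0]}

```text
time_s: 13.02
tool_pos: [0.6587, -0.0169, 0.1812]
eef_rot: [-0.083, 0.997, -0.0, 0.001]
contact_force: [0.2, 0.1, 2.8]
grip_width: 0.15
finger_force: 60.0
```

>>> play_rows:
  motion:
    - {"delta_pos": [0, 0, 0.3], "delta_rot": [0, 0, 0]}
    - {"delta_pos": [0, 0, 0.2], "delta_rot": [0, 0, 0]}
    - {"delta_pos": [0, 0, 0], "delta_rot": [0, 0, 0]}
    - {"delta_pos": [0, 0, 0], "delta_rot": [0, 0, 0]}

```text
time_s: 13.52
tool_pos: [0.6589, -0.017, 0.1783]
eef_rot: [-0.084, 0.997, -0.0, 0.001]
contact_force: [-3.5, 0.3, 11.1]
grip_width: 0.152
finger_force: 61.4
```

>>> play_rows:
  motion:
    - {"delta_pos": [0, 0, 0], "delta_rot": [0, 0, 0.12]}
    - {"delta_pos": [0, 0, 0], "delta_rot": [0, 0, 0.12]}
    - {"delta_pos": [0, 0, 0], "delta_rot": [0, 0, 0.12]}
    - {"delta_pos": [0, 0, 0], "delta_rot": [0, 0, 0.12]}
    - {"delta_pos": [0, 0, 0], "delta_rot": [0, 0, 0.12]}
    - {"delta_pos": [0, 0, 0], "delta_rot": [0, 0, 0]}

```text
time_s: 14.28
tool_pos: [0.6594, -0.0171, 0.1783]
eef_rot: [0.215, 0.977, -0.0, 0.002]
contact_force: [-1.4, -1.0, 11.2]
grip_width: 0.154
finger_force: 61.1
```

```bash
python3 -c "
from h import *
s=bot.observe();print(s['ft_torque'],s['contact_force'],s['tool_pos'],s['q'])"
```

```text
[0.00489184 0.4347959  0.09954692] [-1.40061812 -0.96952943 11.15749804] [ 0.65935927 -0.01714297  0.17829652] [-1.07181264e-01  1.94714765e-01  1.69458310e+00 -4.47437624e-04
  1.24882961e+00 -1.24475274e+00]
```

>>> play_rows:
  motion:
    - {"delta_pos": [0, 0, 0], "delta_rot": [0, 0, 0.12]}
    - {"delta_pos": [0, 0, 0], "delta_rot": [0, 0, 0.12]}
    - {"delta_pos": [0, 0, 0], "delta_rot": [0, 0, 0.12]}
    - {"delta_pos": [0, 0, 0], "delta_rot": [0, 0, 0.12]}
    - {"delta_pos": [0, 0, 0], "delta_rot": [0, 0, 0.12]}
    - {"delta_pos": [0, 0, 0], "delta_rot": [0, 0, 0.12]}
    - {"delta_pos": [0, 0, 0], "delta_rot": [0, 0, 0.12]}
    - {"delta_pos": [0, 0, 0], "delta_rot": [0, 0, 0]}

```text
time_s: 15.28
tool_pos: [0.6589, -0.0178, 0.1783]
eef_rot: [0.594, 0.804, -0.0, 0.001]
contact_force: [-4.6, -3.2, 12.0]
grip_width: 0.158
finger_force: 61.3
```

```bash
python3 -c "
from h import *
s=bot.observe();print(s['ft_torque'],s['contact_force'],s['tool_pos'],s['q'])"
```

```text
[-0.4084549   0.80470439  0.21116879] [-4.56407843 -3.1708141  12.03462425] [ 0.65885238 -0.01776346  0.17832193] [-0.10761766  0.19447096  1.69481879 -0.00202655  1.25021994 -0.40496808]
```

>>> play_rows:
  motion:
    - {"delta_pos": [0, 0, 0], "delta_rot": [0, 0, 0.08]}
    - {"delta_pos": [0, 0, 0], "delta_rot": [0, 0, 0.08]}
    - {"delta_pos": [0, 0, 0], "delta_rot": [0, 0, 0]}
    - {"delta_pos": [0, 0, 0], "delta_rot": [0, 0, 0]}

```text
time_s: 15.78
tool_pos: [0.6587, -0.0178, 0.1783]
eef_rot: [0.656, 0.755, -0.0, 0.001]
contact_force: [-4.7, -2.4, 13.1]
grip_width: 0.151
finger_force: 61.4
```

```bash
python3 -c "
from h import *
s=bot.observe();print(s['ft_torque'],s['contact_force'],s['tool_pos'],s['q'])"
```

```text
[-0.41233481  0.89796027  0.30121713] [-4.68889297 -2.44317941 13.06884613] [ 0.6586791  -0.01778471  0.1782766 ] [-0.10759017  0.19441282  1.69496534 -0.0022637   1.25060807 -0.24614611]
```

>>> play_rows:
  motion:
    - {"delta_pos": [0, 0, 0], "delta_rot": [0, 0, 0.06]}
    - {"delta_pos": [0, 0, 0], "delta_rot": [0, 0, 0]}
    - {"delta_pos": [0, 0, 0], "delta_rot": [0, 0, 0]}

```text
time_s: 16.15
tool_pos: [0.6586, -0.0178, 0.1783]
eef_rot: [0.678, 0.735, -0.001, 0.001]
contact_force: [-4.5, -1.8, 11.7]
grip_width: 0.151
finger_force: 62.3
```

```bash
python3 -c "
from h import *
s=bot.observe();print(s['ft_torque'],s['contact_force'],s['eef_rot'],s['q'])
im,d=bot.capture('wrist');cv2.imwrite('pics/i.png',cv2.resize(im[150:350,180:380],(600,600)))"
```

```text
[-0.40537179  0.91439115  0.79939984] [-4.49160309 -1.82179582 11.67073322] [ 6.77971208e-01  7.35086908e-01 -6.24283402e-04  1.37464372e-03] [-0.10742832  0.19439517  1.69493606 -0.00278095  1.25079661 -0.18735132]
```

View pics/i.png

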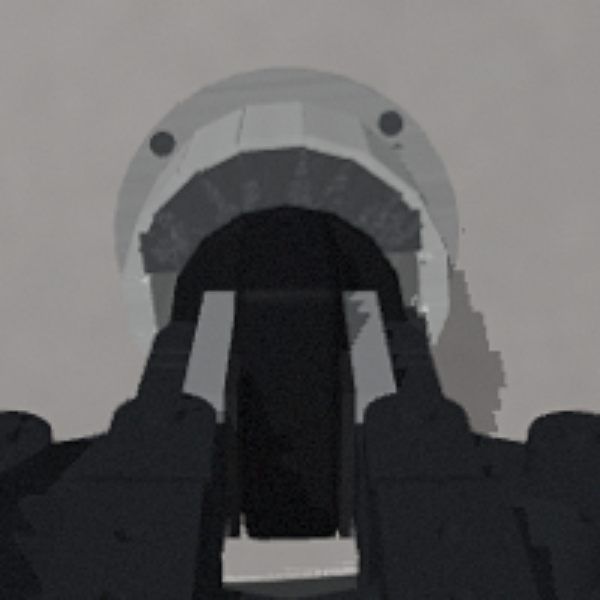

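The torque jumped from 0.30 to 0.80 N m over the last 0.06 rad, so the rotor is at its stop. The picture shows the plug seated, turned a quarter and still gripped, with the slots now at the sides of the bar.

```bash
python3 -c "
from h import *
print(bot.hand_in())"
```

```text
the job is handed in; nothing more can be done
None
```

I shut the door, fitted the key plug, pushed it down and turned it clockwise to its stop, and handed the job in at about 16 s with the gripper still holding it; no verdict came back.

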